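# Wedge the dial strip tight in its clamp

## Task

Take the orange wedge with the brass cap from its rack, stand it loosely point-down in the slot of the clamp and let go of it. Then take the mallet by its handle and tap the wedge down with several short taps of the mallet's flat face, lifting the mallet clear between taps, until the wedge goes no farther and the jaw holds the dial strip tight against the fence. Finally stand the mallet upright on its cork pad again, and leave everything else where it is.

Things in the scene. Friction and masses are not known exactly. Their poses are not given: they have to be found in the camera images.
- wedge_center (a point): Centre (half-way up) of the orange wedge with brass cap, 110 mm tall, standing point-down, z axis up. Along its own y it is 36 mm wide with flat parallel faces (grip these); along its x it tapers symmetrically from 34 mm at the cap (top 10 mm) to 16 mm at the point, 1:12 a side. Half a turn about z makes no difference. About 0.13 kg. Starts in either of the rack's pockets.
- wedge_top (a point): Centre of the flat brass top (34 x 36 mm) of the orange wedge, 55 mm above wedge_center: the place to tap. Tapped home, the wedge is 24 to 30 mm deeper than when loosely set (wedge_center about 79 mm above the table), its point still clear of the base; on the way it shifts about 2.5 mm along clamp +x. It stays where it is driven.
- spare_center (a point): Centre (half-way up) of the all-black spare wedge, same shape and size, in the other pocket; leave it there.
- rack: Wooden block 165 x 80 x 45 mm (x, y, z), fixed, origin at the centre of its underside. Two pockets 27 x 41 mm (x, y) and 40 mm deep at x = -37.5 and +37.5 mm; the wedges stand loosely in them with their x along the rack's x, 70 mm sticking out.
- clamp: Fixed wedge clamp on a blue-painted base 152 x 240 x 12 mm, origin at the centre of its underside. Along its own +x come: a dark wooden cheek (top 87 mm above the table), the slot, the steel jaw, the dial strip, a dark wooden fence 42 mm high. The inside of the fence lies at x = +51 mm.
- slot_mouth (a point): Centre of the slot's open top, at clamp (-31, 0, 87) mm; axes as the clamp's. The wedge's tapering direction goes along clamp x, its 36 mm width along clamp y. With the jaw open the slot is 21.5 mm along x at the mouth, narrowing downwards with the wedge's own taper, and 44 mm along y. A loose wedge drops in 33 mm or more (wedge_center about 103 to 109 mm above the table) and stays standing.
- jaw: Steel jaw sliding along clamp x, stiffly (about 2 N of friction). Its origin coincides with the clamp's origin when fully open (x = 0 in the clamp's frame) and moves towards the strip and fence as the wedge is driven, about 5 mm in all until the strip is tight. Top 86 mm above the table, its face towards the strip at x = +6 mm when open. Driving the wedge takes about 5 to 25 N downwards.
- strip: Loose wooden strip 40 x 220 x 34 mm with five black dials on top, lying on the clamp's base along clamp y between jaw and fence with a few mm of play. Origin at the centre of its underside.
- mallet_grip (a point): Middle of the upright round wooden handle (diameter 26 mm, from 56 to 112 mm above the mallet's foot, top at 114 mm) of the stubby mallet; this point is 85 mm above its flat foot, on the axis. z axis up. About 0.32 kg. It stands on its head on the cork pad.
- mallet_face (a point): Centre of the mallet's flat underside, the striking face (black rubber head, diameter 48 mm, 45 mm high).
- pad: Fixed square cork pad 120 x 120 x 6 mm, origin at the centre of its underside.
- lacquer_jar: Amber jar with black cap, diameter 56 mm, 60 mm high, bystander; origin under its centre.
- gold_jar: Gold-coloured jar with white cap, diameter 48 mm, 50 mm high, bystander; origin under its centre.
- paper_box: Open cream paper box 110 x 150 x 50 mm, bystander; origin under its centre.
- brush_cup: Blue cup, diameter 72 mm, 95 mm high, bystander; origin under its centre.
- dial_tray: Flat dark tray of dials 130 x 100 x 9 mm, bystander; origin under its centre.
- brush: Black brush 170 mm long lying on the table, bystander.

How it is judged:
By the outcome, as a careful person would: the job done as asked, in the order asked, and still so for the second after the job is handed in, with the robot touching nothing.
It also fails if it takes over 72 s, if anything falls off the work surface, if the arm or the gripper's body presses on something with over 40 N, if the wrist force passes 120 N, or if a joint passes its speed limit or range.

## Robot

A 6-joint arm with a two-finger parallel gripper is mounted at the origin on the work surface. World frame = base frame: x ahead of the robot, y to its left, z up, the work surface at z = 0. Lengths are in mm, angles in degrees, forces in N, time in s.
With the tool pointing down it reaches from about 275 to 750 mm from the base axis. Payload 10.2 kg.
Tool frame: the origin (TCP) lies between the finger pads; the fingertips stand 8 mm ahead of it and the grasp point (between the pads) lies 11 mm behind it (bot.tips_ahead is the distance from the TCP to the fingertips, in mm); z points along the fingers, y is the line along which they close (so a half turn about z gives the same grasp; the last joint's range is limited). The gripper opens to 85 mm and grips with 20 to 120 N. Pads are 22 mm wide; open, the fingers measure 114 mm over their backs; the gripper's body (76 mm by 85 mm) begins 54 mm behind the grasp point. The pads swing forward as they close: fully open they stand 13 mm farther back than shut.
Start: joints at [-82.3, 17.928, 85.812, -0, 76.261, -12.8], TCP at [183.85, -491.762, 239.294] pointing down, gripper open.
Joint ranges: [-168.41, 168.41], [-55.51, 124.54], [10.69, 146.95], [-70.63, 250.63], [1, 178], [-165.06, 165.06]. Speed limits (degrees/s): [136.94, 136.94, 172.46, 180, 180, 180].

## Interface

Orientations are given as [roll, pitch, yaw] about the fixed x, y, z axes, in that order (R = Rz(yaw) Ry(pitch) Rx(roll)).
In Python, from bench import bot, optics gives the robot as it stands.
- The arm moves only by the tool drive_tool, never from a script. Its argument "increments" is a list of rows, each a list of 5 numbers: the shift along the tool's x, y, z in mm, then the turn about the tool's z in rad, then the opening, from 0 (shut) to 1 (fully open). A call has 1 to 8 rows; each row shifts and turns the commanded pose from where the row before left it, along the tool's axes as they then stand; what a row does not reach is not made up. A row lasts 1/10 s, in which the tool goes at most 50 mm and 8.59 degrees, less where a joint would pass 70% of its speed; a pose out of reach is approached as far as the arm can. A call with a gripper value outside its range is refused whole. The fingers move at their own pace and stop on an object; "squeeze" is the grip in N (left out, the last holds). Time passes only in rows, so rows that do not move let the fingers close. It gives the time, the measured TCP pose, the force, the opening and the grip force at its end, in the units of the state.
- bot.get_obs(): the state, without advancing time (a new reading comes with each control period).
- optics.grab_frame(name): name is "scene" or "top" or "wrist"; returns (picture, depth): 480x640x3 uint8, red, green, blue; 480x640 float32, mm along the optical axis (not along the pixel's ray), 0 where there is no reading.
- optics.calibration(name): a dict with "vertical_fov" (degrees; the focal length in pixels is half the picture's height over the tangent of half this angle, whatever the lens; pixels are square), "cx", "cy" (the principal point, pixels), "rvec" (rotation vector, rad) and "tvec" (3), from world to camera coordinates, as OpenCV has them; the wrist camera has in their place "mount" (4x4, takes a point from camera to tool coordinates, whose origin is the TCP and whose axes are the flange's). Camera axes: x right, y down, z forward; pixel columns grow to the right and rows downward; lengths in mm; the calibration is good to about 2 mm. A picture is of the moment at which its call begins: read the wrist's pose just before it. calibration takes no time and is no camera call.
- bot.job_done(): hands the job in; it is judged then, once.
The state is a dict: "time_s": time; "joint_positions": joint angles; "qvel": joint speeds; "joint_torque": joint torques, N m; "ee_pos": TCP position; "tool_rot": TCP orientation; "ft_force": force on the tool from outside, world axes, zero at the start; "ft_torque": the same for the moment, N m; "grip_width": finger opening in mm; "finger_force": force on a finger pad.
Only numpy, scipy, OpenCV 4.12 (cv2) and the standard library are available. Lean on these libraries where they do the work, as an engineer would, in place of code of your own. Each camera call takes 0.05 s, during which the arm holds its last target. There are 200 camera calls.

## Working session

There is one attempt and no reset: what is moved stays moved. The work goes in short steps, Python scripts to look and compute and a tool call to move; the robot and the scene stay as the last step left them, time stands still between calls to the robot, and variables do not carry over. Pictures are saved under pics/ and viewed, at most 10 in all, crops included, and the job is handed in when it is done.

Besides the shell and the picture viewer there is one more tool, called as name(argument=value, ...), one argument or row to a line, values as JSON. drive_tool: Moves the arm, as the interface text tells. Its arguments: {"type":"object","properties":{"increments":{"type":"array"},"squeeze":{"type":"number"}},"required":["increments"]}

```bash
mkdir -p pics
cat > h.py <<'E'
import numpy as np, cv2
from bench import bot, optics
from scipy.spatial.transform import Rotation as R
def K(c): 
    f=240/np.tan(np.radians(c["vertical_fov"])/2); return np.array([[f,0,c["cx"]],[0,f,c["cy"]],[0,0,1]])
def pose(name,obs=None):
    c=optics.calibration(name)
    if name=="wrist":
        T=np.eye(4);T[:3,:3]=R.from_euler('xyz',obs["tool_rot"],degrees=True).as_matrix();T[:3,3]=obs["ee_pos"]
        M=T@np.array(c["mount"]); return K(c),M[:3,:3],M[:3,3]
    r=cv2.Rodrigues(np.array(c["rvec"],float))[0]; return K(c),r.T,-r.T@np.array(c["tvec"],float)
def cloud(d,P):
    k,r,t=P; v,u=np.mgrid[:480,:640]; p=np.stack([(u-k[0,2])/k[0,0]*d,(v-k[1,2])/k[1,1]*d,d],-1); return p@r.T+t
def ray(uv,z,P):
    k,r,t=P; uv=np.atleast_2d(uv).astype(float); q=np.c_[(uv[:,0]-k[0,2])/k[0,0],(uv[:,1]-k[1,2])/k[1,1],np.ones(len(uv))]@r.T
    return t+q*((z-t[2])/q[:,2])[:,None]
E
python3 - <<'E'
from h import *
o=bot.get_obs();print({k:o[k] for k in("ee_pos","tool_rot","joint_positions","grip_width","time_s")})
for n in("scene","top"):
    im,d=optics.grab_frame(n);np.savez(n,im=im,d=d);cv2.imwrite(f"pics/{n}.png",im[...,::-1])
    print(n,optics.calibration(n),pose(n)[2],(d>0).mean())
print(optics.calibration("wrist"))
E
```

```text
{'ee_pos': array([ 183.82476693, -491.48359699,  238.73006338]), 'tool_rot': array([-1.79926530e+02, -1.81106399e-02,  2.05007255e+01]), 'joint_positions': array([-8.22989619e+01,  1.79580186e+01,  8.58567097e+01,  1.42452498e-03,
        7.62609285e+01, -1.28000382e+01]), 'grip_width': 85.5353395209393, 'time_s': 0.0}
scene {'vertical_fov': 48.12146639777613, 'cx': 320.182351714264, 'cy': 242.63696225900458, 'rvec': array([ 2.12785673,  0.71958066, -0.38096397]), 'tvec': array([-511.09551664, -116.2938503 , 1573.39531241])} [1228.30524751 -722.42260029  848.34397586] 0.9957942708333334
top {'vertical_fov': 48.81603392962454, 'cx': 319.9359559226495, 'cy': 250.81625182663456, 'rvec': array([ 2.18946535, -2.16002208,  0.06933184]), 'tvec': array([  48.29584257,  591.32825705, 1402.91194068])} [ 479.67608123   35.26095999 1445.27887658] 0.9959147135416667
{'vertical_fov': 69.35725797989423, 'cx': 324.41937000762675, 'cy': 239.45232624650023, 'mount': array([[-8.51521749e-05, -9.54742054e-01, -2.97435039e-01,
         7.57161161e+01],
       [ 9.99999815e-01, -2.60457362e-04,  5.49758487e-04,
        -1.24777288e+00],
       [-6.02346693e-04, -2.97434938e-01,  9.54741900e-01,
        -1.33828129e+02],
       [ 0.00000000e+00,  0.00000000e+00,  0.00000000e+00,
         1.00000000e+00]])}
```

View pics/top.png

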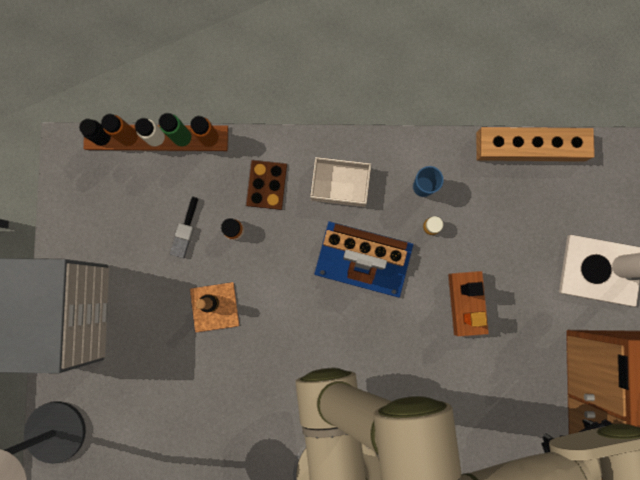

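View pics/scene.png

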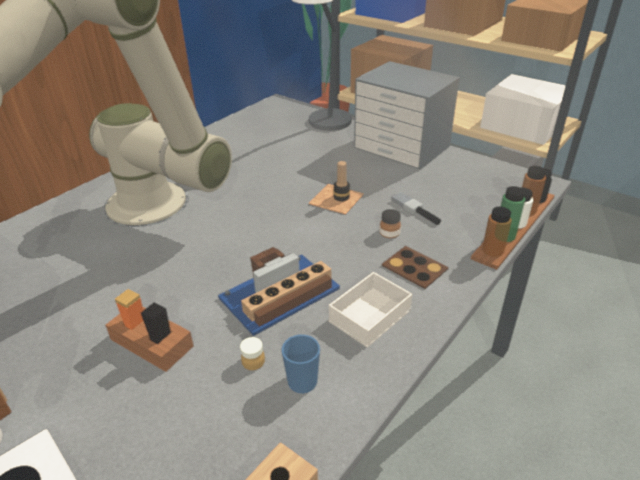

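The top view shows the rack at (470,303) with the orange wedge near (478,320) and the spare at (472,290). The clamp is at (362,260) with its fence away from the robot, and the mallet is on its pad at (213,305).

```bash
cat > m.py <<'E'
from h import *
def rep(n,im,d,P):
    C=cloud(d,P);hsv=cv2.cvtColor(im,cv2.COLOR_RGB2HSV);h,s,v=[hsv[...,i].astype(int) for i in range(3)];z=C[...,2]
    return C,h,s,v,z
def rect(m,zp,P,k=3):
    m=cv2.morphologyEx(m.astype(np.uint8),cv2.MORPH_OPEN,np.ones((k,k)))
    c=max(cv2.findContours(m,0,2)[0],key=cv2.contourArea)[:,0]
    w=ray(c,zp,P)[:,:2].astype(np.float32); r=cv2.minAreaRect(w)
    M=cv2.moments(w); return c.mean(0).round(),np.round(r[0],1),np.round(r[1],1),round(r[2],1)
E
python3 - <<'E'
from m import *
for n in("top","scene"):
    f=np.load(n+".npz");im,d=f["im"],f["d"];P=pose(n);C,h,s,v,z=rep(n,im,d,P)
    X,Y=C[...,0],C[...,1]
    box=lambda a,b,c,e:(X>a)&(X<b)&(Y>c)&(Y<e)
    print(n)
    # expected areas
    print('table z',np.median(z[box(300,500,100,300)]))
    rk=box(200,420,-400,-150)
    print('rack top',rect(rk&(z>35)&(z<56),45,P))
    m=rk&(z>100)&(z<125);print('tops n',m.sum(),np.median(z[m]))
    o=m&(s>100);b=m&(v<60)
    print('orange',rect(o,115,P,1),np.median(C[o],0)); print('black',rect(b,115,P,1),np.median(C[b],0))
    bl=(h>105)&(h<125)&(s>150)&box(300,560,-150,150)&(z<30)
    print('base',rect(bl|(box(300,560,-150,150)&(z>8)&(z<110)),12,P))
    cl=box(300,560,-150,150)
    for a,e in((30,40),(40,50),(80,95)):
        mm=cl&(z>a)&(z<e);print(a,e,mm.sum(),rect(mm,(a+e)/2,P,1))
    ml=box(250,450,200,480)&(z>100)&(z<135);print('mallet',ml.sum(),C[ml].mean(0),C[ml].min(0),C[ml].max(0))
    hd=box(250,450,200,480)&(z>40)&(z<65);print('head',hd.sum(),C[hd].mean(0),rect(hd,51,P,1))
    pad=box(220,470,200,480)&(s>90)&(z<15);print('pad',rect(pad,6,P))
E
```

```text
top
table z 0.35520829993288316
rack top (array([469., 326.]), array([ 396.8, -342.1]), array([46.7, 83.2]), 0.8)
tops n 109 115.17664586587239
orange (array([478., 323.]), array([ 411. , -340.5]), array([14.8, 39.6]), 0.8) [ 411.14621358 -339.81127979  115.17664587]Traceback (most recent call last):
  File "<stdin>", line 13, in <module>
  File "m.py", line 7, in rect
    c=max(cv2.findContours(m,0,2)[0],key=cv2.contourArea)[:,0]
      ~~~^^^^^^^^^^^^^^^^^^^^^^^^^^^^^^^^^^^^^^^^^^^^^^^^
ValueError: max() iterable argument is empty
```

```bash
cat > meas.py <<'E'
from m import *
for n in("top","scene"):
    f=np.load(n+".npz");im,d=f["im"],f["d"];P=pose(n);C,h,s,v,z=rep(n,im,d,P)
    X,Y=C[...,0],C[...,1]
    box=lambda a,b,c,e:(X>a)&(X<b)&(Y>c)&(Y<e)
    print(n)
    rk=box(340,580,-450,-250)
    def p(t,*a):
        try: print(t,*rect(*a))
        except ValueError: print(t,'none')
    p('rack top',rk&(z>35)&(z<56),45,P)
    m=rk&(z>105)&(z<125);o=m&(s>100);b=m&(v<60)
    print(o.sum(),b.sum(),np.median(z[o]))
    p('orange',o,115,P,1);p('black',b,115,P,1)
    cl=box(380,680,-180,150)
    p('base',cl&(z>6)&(z<110)&~((h<30)&(z<8)),12,P)
    for a,e in((28,39),(39,43),(43,50),(75,95)):
        mm=cl&(z>a)&(z<e);print(mm.sum());p(f'{a}-{e}',mm,(a+e)/2,P,1)
    B=box(350,600,200,480)
    ml=B&(z>105)&(z<135);print('mallet',ml.sum(),C[ml].mean(0),C[ml].min(0),C[ml].max(0))
    p('head',B&(z>40)&(z<65),51,P,1)
    p('pad',B&(s>90)&(z<15),6,P)
E
python3 meas.py
```

```text
top
rack top [468. 301.] [ 456.9 -336.8] [164.9  82.3] 5.1
241 198 115.69649866205827
orange [476. 319.] [ 419.7 -340.4] [32.1 39.5] 0.9
black [474. 288.] [ 494.1 -332.7] [32.4 37.7] 0.8
base [363. 260.] [572.  -60.7] [241.  151.9] 75.7
155
28-39 [386. 244.] [ 610.8 -121.8] [19.4  5.1] 72.2
407
39-43 [382. 239.] [ 623.6 -104.2] [78.1 23.7] 72.1
1138
43-50 [366. 243.] [611.3 -64. ] [219.3  62.3] 75.6
707
75-95 [362. 265.] [544.7 -53.4] [109.7  70.3] 75.7
mallet 93 [447.29995746 352.04222734 118.52703118] [435.59126614 340.36524841 105.20826417] [458.32381261 366.59027026 127.59609151]
head [208. 302.] [448.2 351.3] [44.8 42.3] 1.7
pad [215. 308.] [435.7 341.9] [121.3 122. ] 8.9
scene
rack top [150. 335.] [ 462.2 -339.4] [175.1  86.2] 6.4
285 212 115.67029349120844
orange [129. 298.] [ 427.3 -342.6] [45.1 40.3] 5.8
black [153. 312.] [ 502.3 -338.3] [40.4 38.8] 5.9
base [273. 290.] [544.1 -41.8] [265.1 230.4] 75.3
361
28-39 [287. 302.] [637.9 -87.6] [211.   69.7] 58.1
475
39-43 [293. 294.] [631.5 -73.9] [199.9  32.1] 74.8
1519
43-50 [294. 287.] [610.1 -63.8] [221.2  85.1] 67.7
884
75-95 [271. 263.] [551.  -56.4] [116.9  85. ] 75.7
mallet 72 [453.67922735 351.07654603 115.96695915] [439.26160601 339.31943581 105.01874279] [463.59800829 367.45718651 122.77186377]
head [341. 187.] [457.2 345.1] [43.1 60.1] 36.2
pad [337. 201.] [439.6 343.4] [117.7 121.2] 8.7
```

```bash
cat > go.py <<'E'
# usage: go.py x y z yaw -> remaining shift in present tool axes (mm), turn (rad)
import sys; from h import *
t=np.array(list(map(float,sys.argv[1:5]))); o=bot.get_obs()
r=R.from_euler('xyz',o["tool_rot"],degrees=True).as_matrix()
a=(-(t[3]-o["tool_rot"][2])+180)%360-180
print("t",round(o["time_s"],2),"pos",np.round(o["ee_pos"],1),np.round(o["tool_rot"],1),"shift",np.round(r.T@(t[:3]-o["ee_pos"]),1),"turn",round(np.radians(a),3),"F",np.round(o["ft_force"],1),"w",round(o["grip_width"],1))
E
python3 go.py 420 -340 200 5.1
```

```text
t 0.1 pos [ 183.8 -491.5  238.8] [-179.9   -0.    20.5] shift [274.3 -59.2  38.9] turn 0.269 F [ 0.8 -0.9 -0.8] w 85.6
```

drive_tool(
  increments=[
    [34,-7.5,5,0,1],
    [34,-7.5,5,0,1],
    [34,-7.5,5,0,1],
    [34,-7.5,5,0,1],
    [34,-7.5,5,0,1],
    [34,-7.5,5,0,1],
    [34,-7.5,5,0,1],
    [36,-7,4,0,1],
  ],
)

```text
time_s: 0.9
ee_pos: [420.6, -339.0, 199.7]
tool_rot: [-180.0, 0.0, 20.5]
ft_force: [0.2, -0.2, 0.5]
grip_width: 85.3
finger_force: 0.0
```

drive_tool(
  increments=[
    [0,0,0,0.135,1],
    [0,0,0,0.134,1],
    [0,0,0,0,1],
    [0,0,0,0,1],
  ],
)

```text
time_s: 1.3
ee_pos: [419.5, -340.1, 200.1]
tool_rot: [-180.0, 0.0, 5.3]
ft_force: [0.3, -1.0, 0.4]
grip_width: 85.3
finger_force: 0.0
```

```bash
cat > wr.py <<'E'
import sys; from m import *
o=bot.get_obs();im,d=optics.grab_frame("wrist");P=pose("wrist",o)
np.savez("w_"+sys.argv[1],im=im,d=d,k=P[0],r=P[1],t=P[2]);cv2.imwrite(f"pics/w_{sys.argv[1]}.png",im[...,::-1])
E
python3 wr.py rack; python3 go.py 420 -340 71 5.1
python3 - <<'E'
from m import *
f=np.load("w_rack.npz");P=(f["k"],f["r"],f["t"]);C,h,s,v,z=rep("",f["im"],f["d"],P)
for a,b in((-5,5),(40,50),(110,120)):
    m=(z>a)&(z<b);print(a,m.sum(),np.median(z[m]))
g=(abs(C[...,0]-457)<130)&(abs(C[...,1]+337)<80)
for zz,m in((45,g&(z>38)&(z<52)),(115,g&(z>108)&(z<122)&(s>100)),(115,g&(z>108)&(z<122)&(s<100))):
    try: print(zz,*rect(m,zz,P))
    except ValueError: print('none')
E
```

```text
t 1.35 pos [ 419.5 -340.2  200.2] [-180.     0.     5.3] shift [ 6.000e-01 -1.000e-01  1.292e+02] turn 0.003 F [ 0.1 -0.   0.3] w 85.4
-5 195607 -0.7823527764676328
40 15363 44.28819615816985
110 6149 114.19308600062021
45 [330. 188.] [ 456.8 -337. ] [163.4  79.8] 5.2
115 [322. 241.] [ 420.8 -340.2] [34.4 35.7] 5.3
115 [335. 134.] [ 493.9 -333.5] [32.3 34.3] 5.3
```

View pics/w_rack.png

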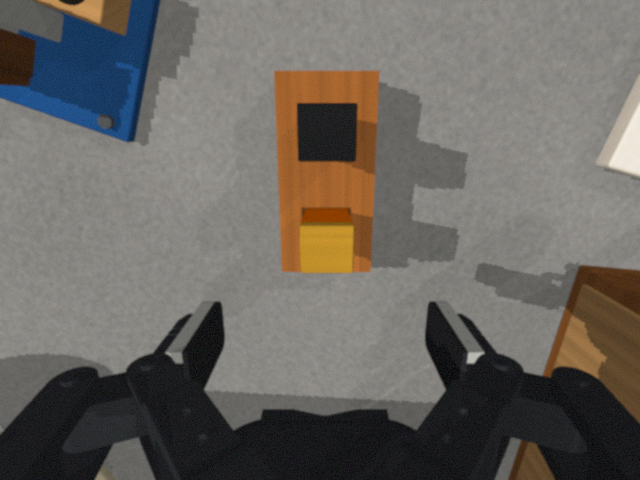

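The wrist view puts the brass cap at pixel (326,245), centred between the fingers, with the spare at (327,132). The positions match the top view to about 1 mm, so I'm descending to grip.

drive_tool(
  increments=[
    [0.5,0,25,0,1],
    [0.5,0,25,0,1],
    [0,0,25,0,1],
    [0,0,25,0,1],
    [0,0,19,0,1],
    [0,0,10,0,1],
    [0,0,0,0,1],
    [0,0,0,0,1],
  ],
)

```text
time_s: 2.15
ee_pos: [420.9, -340.4, 72.1]
tool_rot: [179.9, -0.0, 5.1]
ft_force: [-0.2, 0.7, 0.8]
grip_width: 85.0
finger_force: 0.0
```

drive_tool(
  increments=[
    [0,0,0,0,0.2],
    [0,0,0,0,0.2],
    [0,0,0,0,0.2],
    [0,0,0,0,0.2],
    [0,0,0,0,0.2],
    [0,0,0,0,0.2],
    [0,0,0,0,0.2],
    [0,0,0,0,0.2],
  ],
  squeeze=40,
)

```text
time_s: 2.95
ee_pos: [420.8, -340.1, 71.7]
tool_rot: [180.0, -0.0, 5.1]
ft_force: [-0.4, 0.5, 5.6]
grip_width: 35.1
finger_force: 44.3
```

drive_tool(
  increments=[
    [0,0,-10,0,0.2],
    [0,0,-15,0,0.2],
    [0,0,-25,0,0.2],
    [0,0,-30,0,0.2],
    [0,0,-30,0,0.2],
    [0,0,-25,0,0.2],
    [0,0,-15,0,0.2],
    [0,0,0,0,0.2],
  ],
)

```text
time_s: 3.75
ee_pos: [421.1, -340.5, 223.5]
tool_rot: [179.8, -0.1, 5.1]
ft_force: [0.8, -0.2, -0.5]
grip_width: 35.6
finger_force: 43.5
```

```bash
python3 go.py 542 -53 222 -14.3
```

```text
t 3.75 pos [ 421.1 -340.5  223.5] [ 1.798e+02 -1.000e-01  5.100e+00] shift [ 146.  -275.7    0.9] turn 0.338 F [ 0.8 -0.2 -0.5] w 35.6
```

drive_tool(
  increments=[
    [11,-34.5,0,0,0.2],
    [11,-34.5,0,0,0.2],
    [11,-34.5,0,0,0.2],
    [11,-34.5,0,0,0.2],
    [11,-34.5,0,0,0.2],
    [11,-34.5,0,0,0.2],
    [11,-34.5,0,0,0.2],
    [9,-34,0,0,0.2],
  ],
)

```text
time_s: 4.55
ee_pos: [481.6, -56.3, 220.4]
tool_rot: [-180.0, 0.1, 5.1]
ft_force: [1.2, 0.1, -1.8]
grip_width: 35.5
finger_force: 43.4
```

drive_tool(
  increments=[
    [0,0,0,0.115,0.2],
    [0,0,0,0.115,0.2],
    [0,0,0,0.108,0.2],
    [0,0,0,0,0.2],
    [0,0,0,0,0.2],
    [0,0,0,0,0.2],
  ],
)

```text
time_s: 5.15
ee_pos: [481.7, -58.0, 220.9]
tool_rot: [-180.0, 0.0, -14.2]
ft_force: [0.7, 0.3, -0.5]
grip_width: 35.6
finger_force: 43.5
```

```bash
python3 wr.py clamp; python3 go.py 542 -53 222 -14.3
python3 - <<'E'
from m import *
f=np.load("w_clamp.npz");P=(f["k"],f["r"],f["t"]);C,h,s,v,z=rep("",f["im"],f["d"],P)
g=(abs(C[...,0]-570)<150)&(abs(C[...,1]+60)<150)
for zz,m in((12,g&(h>105)&(h<125)&(s>120)&(z<20)),(87,g&(z>82)&(z<92)),(87,g&(z>80)&(z<92)&(s<60)),(87,g&(z>80)&(z<92)&(s>60))):
    try: print(zz,m.sum(),np.median(z[m]),*rect(m,zz,P))
    except ValueError: print('none')
E
```

```text
t 5.2 pos [481.8 -58.  221.1] [-180.     0.   -14.2] shift [ 57.2 -19.6  -1. ] turn 0.002 F [-0.3  0.5 -1.4] w 35.4
12 11520 11.210775105048697 [402. 144.] [ 524.  -140.4] [57.5 69.2] 75.8
87 8339 85.45098380268615 [296. 129.] [565.4 -58.5] [108.5  26.2] 75.3
87 5016 85.34780192422033 [305. 125.] [565.2 -58.4] [108.4  25.7] 75.8
87 3383 85.6066396196253 [290. 171.] [531.8 -49.7] [67.2 42. ] 75.8
```

View pics/w_clamp.png

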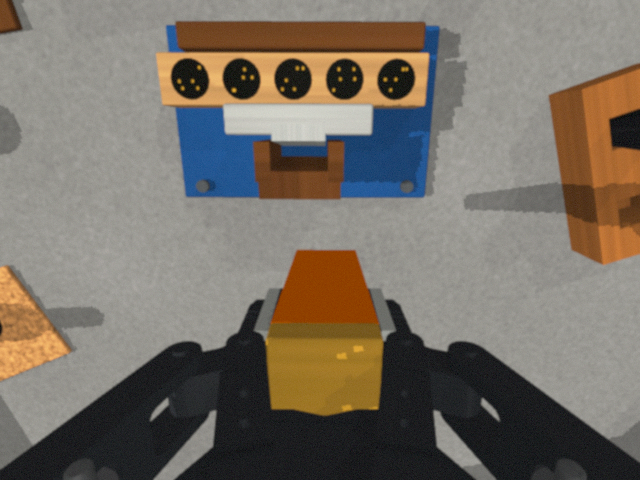

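Run:
```python
from m import *
f=np.load("w_clamp.npz");P=(f["k"],f["r"],f["t"]);im=f["im"];a=np.radians(-14.3);ux=np.array([np.cos(a),np.sin(a)]);uy=np.array([-ux[1],ux[0]])
sl=np.array([542.,-53.])
for r in range(132,204,2):
    w=ray([[299,r]],87,P)[0,:2]-sl; print(r,im[r,299],np.round([w@ux,w@uy],1),round(float(cloud(f["d"],P)[r,299,2]),1))
print()
for c in range(250,350,3):
    w=ray([[c,156]],87,P)[0,:2]-sl; print(c,im[156,c],np.round([w@ux,w@uy],1))
```

```text
132 [201 203 197] [17.4 -0. ] 86.6
134 [200 204 193] [16. -0.] 86.9
136 [198 204 192] [14.6  0. ] 88.2
138 [202 202 193] [13.2  0. ] 85.8
140 [180 180 172] [11.7  0.1] 87.5
142 [105 104 100] [10.3  0.1] 69.0
144 [97 98 98] [8.9 0.1] 37.1
146 [ 54  72 107] [7.4 0.2] 11.5
148 [ 25  63 105] [6.  0.2] 10.2
150 [ 25  66 108] [4.5 0.2] 12.1
152 [ 32  64 110] [3.1 0.2] 10.9
154 [ 30  65 108] [1.6 0.3] 11.6
156 [55 53 69] [0.2 0.3] 11.7
158 [56 35 17] [-1.3  0.3] 23.9
160 [60 38 23] [-2.8  0.4] 35.8
162 [57 36 15] [-4.2  0.4] 46.5
164 [56 37 14] [-5.7  0.4] 55.3
166 [57 30 18] [-7.2  0.4] 65.5
168 [63 39 17] [-8.7  0.5] 74.0
170 [75 44 27] [-10.2   0.5] 82.4
172 [109  65  33] [-11.7   0.5] 84.4
174 [113  68  34] [-13.2   0.6] 85.5
176 [111  69  28] [-14.7   0.6] 86.7
178 [114  69  32] [-16.3   0.6] 85.6
180 [113  69  37] [-17.8   0.6] 85.2
182 [110  66  39] [-19.3   0.7] 85.5
184 [112  69  36] [-20.8   0.7] 84.7
186 [111  66  34] [-22.4   0.7] 83.1
188 [113  68  38] [-23.9   0.8] 84.7
190 [108  65  28] [-25.5   0.8] 85.8
192 [110  66  29] [-27.    0.8] 84.4
194 [107  62  26] [-28.6   0.9] 85
[... 432 characters left out ...]
 0.1 16.8]
280 [59 37 25] [ 0.1 14.6]
283 [48 48 69] [ 0.1 12.3]
286 [48 48 67] [ 0.1 10.1]
289 [45 48 66] [0.2 7.8]
292 [47 48 63] [0.2 5.6]
295 [49 48 66] [0.2 3.3]
298 [49 50 67] [0.2 1. ]
301 [49 49 63] [ 0.2 -1.2]
304 [53 52 66] [ 0.2 -3.5]
307 [49 49 62] [ 0.2 -5.7]
310 [51 51 66] [ 0.2 -8. ]
313 [50 55 74] [  0.2 -10.2]
316 [42 47 71] [  0.2 -12.5]
319 [47 54 77] [  0.2 -14.7]
322 [41 49 72] [  0.2 -17. ]
325 [42 48 75] [  0.2 -19.3]
328 [107  65  41] [  0.2 -21.5]
331 [122  78  42] [  0.2 -23.8]
334 [123  79  46] [  0.2 -26. ]
337 [124  77  45] [  0.2 -28.3]
340 [124  73  39] [  0.2 -30.5]
343 [104  69  70] [  0.2 -32.8]
346 [ 21  61 106] [  0.2 -35.1]
349 [ 32  68 116] [  0.3 -37.3]
```

The slot mouth is the dark hole around (299,156), and its centre comes out within 1 mm of the estimate at (542.2, -52.2). The held wedge is upright in the fingers at (325,330).

drive_tool(
  increments=[
    [10,-4,0,0,0.2],
    [15,-5,0,0,0.2],
    [15,-5,5,0,0.2],
    [11,-4,10,0,0.2],
    [6,-2.4,20,0,0.2],
    [0,0,20,0,0.2],
    [0,0,5,0,0.2],
    [0,0,0,0,0.2],
  ],
)

```text
time_s: 6.0
ee_pos: [542.3, -52.1, 160.9]
tool_rot: [-180.0, 0.1, -14.3]
ft_force: [-0.2, 0.2, 0.5]
grip_width: 35.6
finger_force: 43.5
```

```bash
python3 go.py 542.2 -52.2 118 -14.3
```

```text
t 6.0 pos [542.3 -52.1 160.9] [-1.80e+02  1.00e-01 -1.43e+01] shift [-0.   0.1 42.9] turn 0.001 F [-0.2  0.2  0.5] w 35.6
```

drive_tool(
  increments=[
    [0,0,6,0,0.2],
    [0,0,6,0,0.2],
    [0,0,6,0,0.2],
    [0,0,5,0,0.2],
    [0,0,5,0,0.2],
    [0,0,4,0,0.2],
    [0,0,4,0,0.2],
    [0,0,0,0,0.2],
  ],
)

```text
time_s: 6.8
ee_pos: [543.0, -52.5, 125.2]
tool_rot: [180.0, -0.1, -14.3]
ft_force: [6.9, -1.2, -4.5]
grip_width: 35.7
finger_force: 43.3
```

drive_tool(
  increments=[
    [0,0,2,0,0.2],
    [0,0,1,0,0.2],
    [0,0,0,0,0.2],
  ],
)

```text
time_s: 7.1
ee_pos: [543.2, -52.6, 122.8]
tool_rot: [180.0, -0.2, -14.3]
ft_force: [5.9, -1.0, 0.8]
grip_width: 35.7
finger_force: 43.9
```

drive_tool(
  increments=[
    [1.2,0,0,0,0.2],
    [0,0,0,0,0.2],
  ],
)

```text
time_s: 7.3
ee_pos: [543.5, -52.6, 122.3]
tool_rot: [180.0, -0.0, -14.3]
ft_force: [2.9, -1.2, 0.1]
grip_width: 35.5
finger_force: 43.8
```

drive_tool(
  increments=[
    [0,0,1,0,0.2],
    [0,0,1,0,0.2],
    [0,0,0,0,0.2],
  ],
)

```text
time_s: 7.6
ee_pos: [543.5, -52.6, 120.3]
tool_rot: [-180.0, -0.0, -14.3]
ft_force: [3.5, -1.8, -0.3]
grip_width: 35.5
finger_force: 43.8
```

drive_tool(
  increments=[
    [0.6,0,1,0,0.2],
    [0,0,0.5,0,0.2],
    [0,0,0,0,0.2],
  ],
)

```text
time_s: 7.9
ee_pos: [543.8, -52.6, 118.6]
tool_rot: [-180.0, 0.0, -14.3]
ft_force: [3.7, -0.6, -0.7]
grip_width: 35.2
finger_force: 43.7
```

drive_tool(
  increments=[
    [0,0,0,0,0.6],
    [0,0,0,0,0.8],
    [0,0,0,0,1],
    [0,0,0,0,1],
    [0,0,0,0,1],
    [0,0,0,0,1],
  ],
)

```text
time_s: 8.5
ee_pos: [543.8, -52.7, 118.8]
tool_rot: [180.0, 0.0, -14.3]
ft_force: [0.7, 0.3, -0.3]
grip_width: 85.5
finger_force: 0.0
```

drive_tool(
  increments=[
    [0,0,-10,0,1],
    [0,0,-20,0,1],
    [0,0,-30,0,1],
    [-20,0,-30,0,1],
    [-20,0,-15,0,1],
    [-20,0,0,0,1],
    [0,0,0,0,1],
    [0,0,0,0,1],
  ],
)

```text
time_s: 9.3
ee_pos: [486.1, -38.0, 224.4]
tool_rot: [180.0, -0.1, -14.3]
ft_force: [0.2, 0.7, 0.7]
grip_width: 85.1
finger_force: 0.0
```

```bash
python3 wr.py set; python3 go.py 447 352 223 8.8
python3 - <<'E'
from m import *
f=np.load("w_set.npz");P=(f["k"],f["r"],f["t"]);C,h,s,v,z=rep("",f["im"],f["d"],P)
g=(abs(C[...,0]-542)<60)&(abs(C[...,1]+52)<60)&(z>135)&(z<175)
zt=np.median(z[g]);print(g.sum(),zt,rect(g,zt,P))
f=np.load("top.npz");P=pose("top")
# mallet axis from depth blobs in top view at several heights
C,h,s,v,z=rep("",f["im"],f["d"],P);B=(abs(C[...,0]-447)<60)&(abs(C[...,1]-352)<60)
m=B&(z>108);print('top of handle',rect(m,119,P,1),np.median(z[m]))
E
```

```text
t 9.35 pos [486.3 -38.1 224. ] [180.   -0.  -14.3] shift [-134.3 -368.3    1. ] turn -0.403 F [ 0.2  0.2 -0.5] w 85.3
3846 158.43734511815285 (array([328., 164.]), array([542.9, -51.2]), array([35.8, 33.2]), 75.7)
top of handle (array([199., 303.]), array([447.6, 352.7]), array([23.2, 24.6]), 46.1) 119.19264306463458
```

View pics/w_set.png

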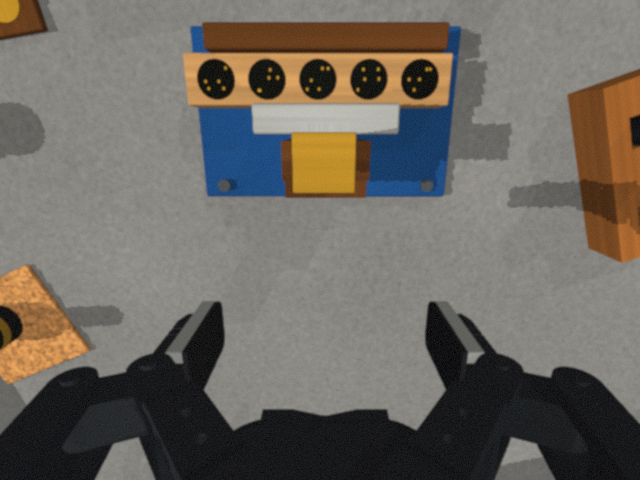

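The wedge stands in the slot on its own, with its cap at (324,163) and its top at about z = 159. It sits at (542.9, -51.2). The next step is the mallet.

drive_tool(
  increments=[
    [-8,-22,0,0,1],
    [-15,-41,0,0,1],
    [-15,-41,0,0,1],
    [-15,-41,0,0,1],
    [-15,-41,0,0,1],
    [-15,-41,0,0,1],
    [-15,-41,0,0,1],
    [-15,-41,0,0,1],
  ],
)

```text
time_s: 10.15
ee_pos: [452.6, 291.5, 223.5]
tool_rot: [180.0, 0.0, -14.3]
ft_force: [0.3, -1.0, -0.4]
grip_width: 85.4
finger_force: 0.0
```

drive_tool(
  increments=[
    [-14,-39,0,0,1],
    [-7,-20,0,0,1],
    [0,0,0,0,1],
    [0,0,0,0,1],
  ],
)

```text
time_s: 10.55
ee_pos: [446.9, 351.7, 223.2]
tool_rot: [180.0, 0.0, -14.3]
ft_force: [-0.3, -0.6, 0.6]
grip_width: 85.5
finger_force: 0.0
```

```bash
python3 wr.py mal; python3 go.py 447.5 352.3 82 -14.3
python3 - <<'E'
from m import *
f=np.load("w_mal.npz");P=(f["k"],f["r"],f["t"]);C,h,s,v,z=rep("",f["im"],f["d"],P)
g=(abs(C[...,0]-447)<60)&(abs(C[...,1]-352)<60)
m=g&(z>112)&(z<126);print('handle',m.sum(),np.median(z[m]),rect(m,np.median(z[m]),P))
m=g&(z>44)&(z<58);print('head',m.sum(),C[m].min(0),C[m].max(0))
m=(z>-5)&(z<12)&(s>90)&(abs(C[...,0]-436)<90)&(abs(C[...,1]-342)<90);print('pad',rect(m,6,P))
E
```

```text
t 10.6 pos [447.1 351.2 223.4] [180.    0.  -14.3] shift [  0.2  -1.3 141.4] turn -0.0 F [-0.   0.7 -0.3] w 85.4
handle 966 118.81636765212306 (array([321., 239.]), array([448.7, 354.5]), array([24.5, 25.6]), 75.7)
head 1062 [428.12597806 331.10858176  44.12694003] [471.37218695 378.51151186  57.96878399]
pad (array([331., 211.]), array([437.3, 344.7]), array([119.3, 119.8]), 9.1)
```

drive_tool(
  increments=[
    [0.5,-2.5,20,0,1],
    [0,0,30,0,1],
    [0,0,30,0,1],
    [0,0,25,0,1],
    [0,0,20,0,1],
    [0,0,11,0,1],
    [0,0,5,0,1],
    [0,0,0,0,1],
  ],
)

```text
time_s: 11.4
ee_pos: [448.1, 353.7, 83.0]
tool_rot: [-180.0, -0.0, -14.3]
ft_force: [0.8, -0.8, -0.1]
grip_width: 85.4
finger_force: 0.0
```

drive_tool(
  increments=[
    [0,0,0,0,0.1],
    [0,0,0,0,0.1],
    [0,0,0,0,0.1],
    [0,0,0,0,0.1],
    [0,0,0,0,0.1],
    [0,0,0,0,0.1],
    [0,0,0,0,0.1],
    [0,0,0,0,0.1],
  ],
  squeeze=90,
)

```text
time_s: 12.2
ee_pos: [448.1, 354.3, 83.4]
tool_rot: [-180.0, -0.1, -14.3]
ft_force: [-1.6, 0.0, 3.7]
grip_width: 24.5
finger_force: 88.5
```

drive_tool(
  increments=[
    [0,0,-8,0,0.1],
    [0,0,-20,0,0.1],
    [0,0,-35,0,0.1],
    [0,0,-40,0,0.1],
    [0,0,-40,0,0.1],
    [0,0,-30,0,0.1],
    [0,0,-15,0,0.1],
    [0,0,0,0,0.1],
  ],
)

```text
time_s: 13.0
ee_pos: [448.0, 354.3, 272.8]
tool_rot: [-179.9, -0.1, -14.3]
ft_force: [-0.2, 0.2, -3.8]
grip_width: 24.1
finger_force: 88.8
```

```bash
python3 go.py 543.5 -51.5 270 -14.3
```

```text
t 13.0 pos [448.  354.3 272.8] [-1.799e+02 -1.000e-01 -1.430e+01] shift [192.6 369.7   2.4] turn 0.0 F [-0.2  0.2 -3.8] w 24.1
```

drive_tool(
  increments=[
    [8,15,0,0,0.1],
    [17,32,0,0,0.1],
    [19,37,0,0,0.1],
    [19,37,0,0,0.1],
    [19,37,0,0,0.1],
    [19,37,0,0,0.1],
    [19,37,0,0,0.1],
    [19,37,0,0,0.1],
  ],
)

```text
time_s: 13.8
ee_pos: [515.4, 56.7, 269.2]
tool_rot: [180.0, 0.2, -14.3]
ft_force: [1.2, 0.6, -2.9]
grip_width: 24.4
finger_force: 88.9
```

drive_tool(
  increments=[
    [19,37,0,0,0.1],
    [17,32,0,0,0.1],
    [12,22,0,0,0.1],
    [5,10,0,0,0.1],
    [0,0,0,0,0.1],
    [0,0,0,0,0.1],
  ],
)

```text
time_s: 14.4
ee_pos: [542.1, -51.1, 270.2]
tool_rot: [-180.0, 0.1, -14.3]
ft_force: [-1.3, 0.5, -3.0]
grip_width: 24.1
finger_force: 89.0
```

```bash
python3 go.py 543.5 -51.5 236 -14.3
```

```text
t 14.4 pos [542.1 -51.1 270.2] [-1.80e+02  1.00e-01 -1.43e+01] shift [ 1.5  0.  34.2] turn 0.001 F [-1.3  0.5 -3. ] w 24.1
```

drive_tool(
  increments=[
    [1.5,0,14,0,0.1],
    [0,0,14,0,0.1],
    [0,0,8,0,0.1],
    [0,0,4,0,0.1],
  ],
)

```text
time_s: 14.8
ee_pos: [543.8, -51.3, 230.6]
tool_rot: [-180.0, 0.0, -14.2]
ft_force: [-1.0, -0.0, 0.9]
grip_width: 24.5
finger_force: 89.5
```

drive_tool(
  increments=[
    [0,0,-10,0,0.1],
    [0,0,-10,0,0.1],
    [0,0,0,0,0.1],
  ],
)

```text
time_s: 15.1
ee_pos: [544.8, -52.3, 253.3]
tool_rot: [180.0, -0.3, -14.3]
ft_force: [0.3, 0.4, -3.2]
grip_width: 23.8
finger_force: 89.0
```

drive_tool(
  increments=[
    [0,0,12,0,0.1],
    [0,0,10,0,0.1],
    [0,0,4,0,0.1],
  ],
)

```text
time_s: 15.4
ee_pos: [544.1, -52.3, 223.7]
tool_rot: [-180.0, -0.0, -14.3]
ft_force: [2.4, -0.4, 4.3]
grip_width: 24.2
finger_force: 89.7
```

drive_tool(
  increments=[
    [0,0,-10,0,0.1],
    [0,0,-10,0,0.1],
    [0,0,0,0,0.1],
  ],
)

```text
time_s: 15.7
ee_pos: [544.6, -52.3, 246.8]
tool_rot: [180.0, -0.2, -14.3]
ft_force: [0.4, -0.7, -3.0]
grip_width: 23.9
finger_force: 89.0
```

drive_tool(
  increments=[
    [0,0,12,0,0.1],
    [0,0,10,0,0.1],
    [0,0,3,0,0.1],
  ],
)

```text
time_s: 16.0
ee_pos: [544.0, -52.2, 218.5]
tool_rot: [-180.0, 0.0, -14.3]
ft_force: [0.9, 0.2, 1.6]
grip_width: 24.0
finger_force: 89.6
```

drive_tool(
  increments=[
    [0,0,-10,0,0.1],
    [0,0,-10,0,0.1],
    [0,0,0,0,0.1],
  ],
)

```text
time_s: 16.3
ee_pos: [544.6, -52.3, 241.8]
tool_rot: [180.0, -0.2, -14.3]
ft_force: [0.4, -0.2, -2.3]
grip_width: 23.8
finger_force: 89.0
```

drive_tool(
  increments=[
    [0,0,12,0,0.1],
    [0,0,9,0,0.1],
    [0,0,3,0,0.1],
  ],
)

```text
time_s: 16.6
ee_pos: [543.9, -52.2, 214.6]
tool_rot: [-180.0, 0.1, -14.3]
ft_force: [-0.6, -0.1, 1.4]
grip_width: 24.1
finger_force: 89.6
```

drive_tool(
  increments=[
    [0,0,-10,0,0.1],
    [0,0,-10,0,0.1],
    [0,0,0,0,0.1],
  ],
)

```text
time_s: 16.9
ee_pos: [544.7, -52.4, 237.8]
tool_rot: [180.0, -0.2, -14.3]
ft_force: [0.0, 0.5, -3.0]
grip_width: 24.2
finger_force: 89.0
```

drive_tool(
  increments=[
    [0,0,12,0,0.1],
    [0,0,9,0,0.1],
    [0,0,3,0,0.1],
  ],
)

```text
time_s: 17.2
ee_pos: [544.1, -52.2, 211.8]
tool_rot: [180.0, -0.0, -14.3]
ft_force: [-5.5, 0.6, 21.0]
grip_width: 24.2
finger_force: 91.2
```

drive_tool(
  increments=[
    [0,0,-10,0,0.1],
    [0,0,-10,0,0.1],
    [0,0,0,0,0.1],
  ],
)

```text
time_s: 17.5
ee_pos: [544.5, -52.3, 233.1]
tool_rot: [180.0, -0.1, -14.3]
ft_force: [-0.6, 0.9, -2.3]
grip_width: 24.1
finger_force: 89.1
```

drive_tool(
  increments=[
    [0,0,12,0,0.1],
    [0,0,9,0,0.1],
    [0,0,2,0,0.1],
  ],
)

```text
time_s: 17.8
ee_pos: [544.4, -52.2, 211.4]
tool_rot: [180.0, -0.2, -14.3]
ft_force: [-10.9, 2.5, 35.6]
grip_width: 24.0
finger_force: 92.8
```

drive_tool(
  increments=[
    [0,0,-10,0,0.1],
    [0,0,-10,0,0.1],
    [0,0,0,0,0.1],
  ],
)

```text
time_s: 18.1
ee_pos: [544.3, -52.3, 229.3]
tool_rot: [180.0, -0.1, -14.3]
ft_force: [0.5, -0.4, -3.7]
grip_width: 23.7
finger_force: 89.1
```

drive_tool(
  increments=[
    [0,0,10,0,0.1],
    [0,0,8,0,0.1],
    [0,0,3,0,0.1],
  ],
)

```text
time_s: 18.4
ee_pos: [544.6, -52.3, 211.3]
tool_rot: [180.0, -0.2, -14.3]
ft_force: [-14.5, 4.0, 49.2]
grip_width: 24.2
finger_force: 94.1
```

drive_tool(
  increments=[
    [0,0,-10,0,0.1],
    [0,0,-25,0,0.1],
    [0,0,-25,0,0.1],
    [0,0,-5,0,0.1],
    [0,0,0,0,0.1],
  ],
)

```text
time_s: 18.9
ee_pos: [544.0, -52.2, 271.9]
tool_rot: [-180.0, 0.0, -14.3]
ft_force: [-0.2, -0.0, -4.1]
grip_width: 24.1
finger_force: 89.2
```

```bash
python3 - <<'E'
from m import *
for n in("top","scene"):
    im,d=optics.grab_frame(n);np.savez(n+"2",im=im,d=d)
im=np.load("scene2.npz")["im"];cv2.imwrite("pics/s2.png",cv2.resize(im[180:340,180:380,::-1],None,fx=3.5,fy=3.5,interpolation=cv2.INTER_CUBIC))
E
python3 go.py 448.1 354.3 270 -14.3
```

```text
t 19.0 pos [543.5 -52.1 270.8] [-180.     0.2  -14.3] shift [-192.7 -370.3    1.5] turn 0.0 F [-0.5 -0.6 -3.9] w 24.1
```

View pics/s2.png

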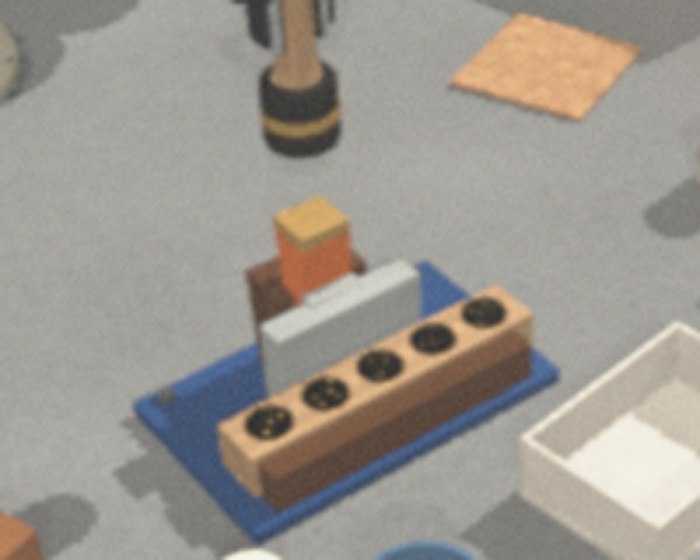

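The crop shows the wedge cap at (312,220) sunk close to the jaw. The strip lies between jaw and fence, and the mallet hangs upright above. I'll check the heights before putting it back.

Run:
```python
from m import *
f=np.load("scene2.npz");P=pose("scene");C,h,s,v,z=rep("",f["im"],f["d"],P);hz=hsv=None
a=np.radians(-14.3);ux=np.array([np.cos(a),np.sin(a)]);L=(C[...,:2]-[572,-60.7]);cx=L@ux;cy=L@[-ux[1],ux[0]]
g=(abs(cx+31)<25)&(abs(cy)<25)&(z>110)&(z<165)&(s>100)
print('wedge max z',np.percentile(z[g],[50,75,90,97]).round(1))
g=(abs(cx+31)<60)&(abs(cy)<45)&(z>175)&(z<250)
print('mallet low z',np.percentile(z[g],[1,3,10]).round(1),'xy',C[g].mean(0))
j=(abs(cy)<40)&(z>82)&(z<90)&(s<60)&(abs(cx)<30);print('jaw top x',np.percentile(cx[j],[2,50,98]).round(1))
f=np.load("scene.npz");C,h,s,v,z=rep("",f["im"],f["d"],P);L=(C[...,:2]-[572,-60.7]);cx=L@ux;cy=L@[-ux[1],ux[0]]
j=(abs(cy)<40)&(z>82)&(z<90)&(s<60)&(abs(cx)<30);print('jaw before',np.percentile(cx[j],[2,50,98]).round(1))
```

```text
wedge max z [132.  135.2 136.4 137.8]
mallet low z [197.  198.6 202.8] xy [556.31244317 -61.70943667 225.27995843]
jaw top x [-15.2   3.8  14.5]
jaw before [-19.2  -0.9  10.2]
```

drive_tool(
  increments=[
    [-8,-15,0,0,0.1],
    [-17,-32,0,0,0.1],
    [-19,-37,0,0,0.1],
    [-19,-37,0,0,0.1],
    [-19,-37,0,0,0.1],
    [-19,-37,0,0,0.1],
    [-19,-37,0,0,0.1],
    [-19,-37,0,0,0.1],
  ],
)

```text
time_s: 19.8
ee_pos: [474.1, 245.0, 271.9]
tool_rot: [180.0, 0.1, -14.3]
ft_force: [0.0, -0.5, -3.5]
grip_width: 23.7
finger_force: 89.2
```

drive_tool(
  increments=[
    [-19,-37,0,0,0.1],
    [-17,-32,0,0,0.1],
    [-12,-22,0,0,0.1],
    [-6,-10,0,0,0.1],
    [0,0,0,0,0.1],
    [0,0,0,0,0.1],
    [0,0,0,0,0.1],
  ],
)

```text
time_s: 20.5
ee_pos: [448.6, 352.9, 272.7]
tool_rot: [180.0, 0.0, -14.4]
ft_force: [-0.1, -1.0, -3.8]
grip_width: 24.1
finger_force: 89.3
```

```bash
python3 go.py 448.1 354.0 82.5 -14.3
```

```text
t 20.5 pos [448.6 352.9 272.7] [180.    0.  -14.4] shift [ -0.7  -1.  190.2] turn -0.001 F [-0.1 -1.  -3.8] w 24.1
```

drive_tool(
  increments=[
    [0,-0.5,25,0,0.1],
    [-0.5,-0.5,35,0,0.1],
    [0,0,35,0,0.1],
    [0,0,35,0,0.1],
    [0,0,30,0,0.1],
    [0,0,15,0,0.1],
    [0,0,7,0,0.1],
    [0,0,0,0,0.1],
  ],
)

```text
time_s: 21.3
ee_pos: [448.2, 354.4, 90.5]
tool_rot: [180.0, 0.0, -14.3]
ft_force: [-0.5, 0.1, -3.7]
grip_width: 23.9
finger_force: 89.1
```

drive_tool(
  increments=[
    [0,0,3,0,0.1],
    [0,0,2,0,0.1],
    [0,0,1.5,0,0.1],
    [0,0,0,0,0.1],
  ],
)

```text
time_s: 21.7
ee_pos: [448.0, 355.1, 84.4]
tool_rot: [-180.0, -0.0, -14.3]
ft_force: [-0.2, 0.1, -2.8]
grip_width: 23.9
finger_force: 89.2
```

drive_tool(
  increments=[
    [0,0,0.7,0,0.1],
    [0,0,0.7,0,0.1],
    [0,0,0,0,0.1],
  ],
)

```text
time_s: 22.0
ee_pos: [448.1, 355.2, 83.4]
tool_rot: [-180.0, -0.0, -14.3]
ft_force: [-1.7, -1.2, 3.5]
grip_width: 23.9
finger_force: 89.9
```

Contact: the force has gone from -3.8 N to +3.5 N, so the mallet rests on the pad. I'll release it and retreat.

drive_tool(
  increments=[
    [0,0,0,0,0.5],
    [0,0,0,0,0.8],
    [0,0,0,0,1],
    [0,0,0,0,1],
    [0,0,0,0,1],
    [0,0,0,0,1],
    [0,0,0,0,1],
  ],
)

```text
time_s: 22.7
ee_pos: [448.0, 355.1, 82.9]
tool_rot: [180.0, 0.0, -14.3]
ft_force: [-0.4, 0.8, -0.2]
grip_width: 85.3
finger_force: 0.0
```

drive_tool(
  increments=[
    [0,0,-10,0,1],
    [0,0,-25,0,1],
    [0,0,-35,0,1],
    [0,0,-35,0,1],
    [0,0,-35,0,1],
    [-20,0,-10,0,1],
    [-30,0,0,0,1],
    [-30,0,0,0,1],
  ],
)

```text
time_s: 23.5
ee_pos: [369.7, 374.9, 234.0]
tool_rot: [-179.9, -0.1, -14.3]
ft_force: [0.2, -0.0, -0.4]
grip_width: 85.5
finger_force: 0.0
```

drive_tool(
  increments=[
    [-30,0,0,0,1],
    [-15,0,0,0,1],
    [0,0,0,0,1],
    [0,0,0,0,1],
  ],
)

```text
time_s: 23.9
ee_pos: [327.6, 385.9, 233.3]
tool_rot: [-180.0, -0.0, -14.3]
ft_force: [0.2, 0.3, -0.1]
grip_width: 85.6
finger_force: 0.0
```

Run:
```python
from m import *
im,d=optics.grab_frame("scene");cv2.imwrite("pics/s3.png",im[...,::-1])
im,d=optics.grab_frame("top");P=pose("top");C,h,s,v,z=rep("",im,d,P)
B=(abs(C[...,0]-447)<60)&(abs(C[...,1]-352)<60)
m=B&(z>108)&(z<130);print('handle',m.sum(),rect(m,119,P,1),np.median(z[m]));print('head',rect(B&(z>40)&(z<65),51,P,1))
```

```text
handle 90 (array([200., 304.]), array([447. , 353.3]), array([22.4, 25.2]), 0.8) 118.31012854804169
head (array([206., 302.]), array([448.2, 351.3]), array([44.8, 42.3]), 1.7)
```

View pics/s3.png

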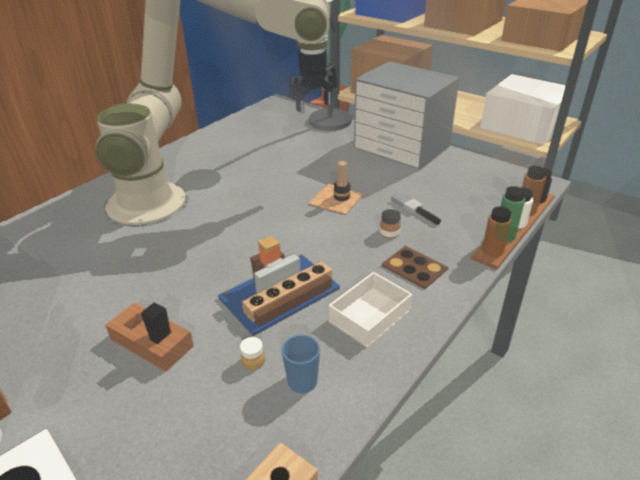

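The mallet stands upright on its pad at (341,185), the wedge is home in the clamp at (269,250), and nothing else has moved. The gripper touches nothing, so I'm handing in.

```bash
python3 -c "from bench import bot; print(bot.job_done())"
```

```text
the job is handed in; nothing more can be done
None
```

The job is handed in: seven short taps drove the wedge home (the last two gave no further travel), moving the jaw about 4–5 mm towards the strip; the mallet is back upright on its pad, nothing else looks moved, and it took about 24 s of the 72 s allowed.

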